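# Find the rattling sample case and hold it out

## Robot

A 6-joint arm with a two-finger parallel gripper is mounted at the origin on the work surface. World frame = base frame: x ahead of the robot, y to its left, z up, the work surface at z = 0. Lengths are in m, angles in rad, forces in N, time in s.
With the tool pointing down it reaches from about 0.325 to 0.75 m from the base axis. Payload 7.6 kg.
Tool frame: the origin (TCP) lies between the finger pads; the fingertips stand 19 mm ahead of it and the grasp point (between the pads) is the TCP; z points along the fingers, y is the direction in which the jaws open and shut (so a half turn about z gives the same grasp; the last joint's range is limited). The gripper opens to 85 mm and grips with 20 to 120 N. Pads are 22 mm wide; open, the fingers measure 114 mm over their backs; the gripper's body (76 mm by 85 mm) begins 54 mm behind the grasp point. The pads swing forward as they close: fully open they stand 13 mm farther back than shut.
Start: joints at [-1.389, 0.052, 1.401, -0, 1.689, -0.07], TCP at [0.131, -0.508, 0.25] pointing down, gripper open.
Joint ranges: [-2.9, 2.9], [-0.91, 2.17], [0.12, 2.37], [-1.06, 4.2], [0.26, 2.73], [-2.93, 2.93]. Speed limits (rad/s): [2.57, 2.57, 3.01, 3.14, 3.14, 3.14].

## Interface

Orientations are given as a unit quaternion [x, y, z, w].
In Python, from station import arm gives the robot as it stands.
- The arm moves only by the tool play_rows, never from a script. Its arguments are lists of equal length, an entry for each row: "delta_pos": the shift along the tool's x, y, z in units of 40 mm (1.0 is 40 mm), a list of three; "dr": the turn, a rotation vector about the tool's x, y, z in units of 6 degrees (1.0 is 6 degrees), a list of three; "jaw": the gripper's target within -1 to 1 (fully open at 1, half-way at 0, shut at -1). In form: {"delta_pos": [[x, y, z], ...], "dr": [[wx, wy, wz], ...], "jaw": [jaw, ...]}. A call has exactly 5 rows; each row shifts and turns the commanded pose from where the row before left it, along the tool's axes as they then stand; what a row does not reach is not made up. A row lasts 1/12 s, in which the tool goes at most 41.7 mm and 7.16 degrees, less where a joint would pass 70% of its speed; a pose out of reach is approached as far as the arm can. A call is refused whole if a number of a shift passes 1 or a number of a turn 1, either way. A call with a gripper value outside its range is refused whole. The fingers move at their own pace and stop on an object; "newtons" is the grip in N (left out, the last holds). Time passes only in rows, so rows that do not move let the fingers close, or fill a call up. It gives the time, the measured TCP pose, the force and the opening at its end, in the units of the state.
- arm.state(): the state, without advancing time (a new reading comes with each control period).
- arm.get_image(name): name is "side" or "top" or "wrist"; returns the picture (480x640x3 uint8, red, green, blue); there is no depth.
- arm.camera_info(name): a dict with "fx", "fy", "cx", "cy" (pixels), "view" (4x4, takes a point from world to camera coordinates); the wrist camera has in their place "hand_eye" (4x4, takes a point from camera to tool coordinates, whose origin is the TCP and whose axes are the flange's). Camera axes: x right, y down, z forward; pixel columns grow to the right and rows downward; lengths in m; the calibration is good to about 2 mm. A picture is of the moment at which its call begins: read the wrist's pose just before it. camera_info takes no time and is no camera call.
- arm.finish_job(): hands the job in, once; it reports no verdict.
The state is a dict: "time": time; "joints": joint angles; "qd": joint speeds; "joint_efforts": joint torques, N m; "position": TCP position; "eef_rot": TCP orientation; "ft_force": force on the tool from outside, world axes, zero at the start; "wrist_torque": the same for the moment, N m; "finger_gap": opening from 0.0 (shut) to 1.0 (fully open).
Only numpy, scipy, OpenCV 4.12 (cv2) and the standard library are available. Lean on these libraries where they do the work, as an engineer would, in place of code of your own. Each camera call takes 0.05 s, during which the arm holds its last target. There are 200 camera calls.

## Task

Turn the mixer's speed knob fully anticlockwise to off first, before any case is picked up, so that its hum does not mask the rattle. Then pick up the three sealed blue cases one at a time and shake them until you find the one that rattles, standing any quiet one back where it stood. Finish while still holding the rattling case, level and still, over the middle of the green handover mat about a hand's width above it, and leave everything else on the bench alone.

Things in the scene. Friction and masses are not known exactly. Their poses are not given: they have to be found in the camera images.
- speed (a joint): speed knob of the bench mixer: 0 is off, at its end stop fully anticlockwise seen from above; grows in rad as it is turned clockwise, to 2.6; starts between 0.6 and 1.4; stays where it is left and turns with about 0.03 N m of friction
- speed_grip (a point): the knob's grip point, on its upright turning axis at the height to grip it, 37 mm above the mixer's deck; the bar is 42 mm long, 14 mm wide and ends 7 mm above this point. Turns with the knob: its x axis lies along the grip bar. The raised plate platform of the mixer begins 75 mm from this axis, towards the mixer's rear, and its top is 32 mm above the deck
- mixer: bench mixer, fixed: grey box 240 (x) x 150 (y) x 55 mm high with a black knob on its deck at x = -80 mm and a plate platform (top 87 mm above the bench) behind it at x = 0 to 121 mm. Origin: centre of the underside; front faces -x
- mat: green handover mat, fixed, 130 (x) x 190 (y) x 3 mm, lying flat on the bench and empty. Origin: centre of the underside
- case_1: sealed opaque blue case, white latch on each end, paper label with orange stripe on the lid: 130 (x, long) x 50 (y) x 54 (z, up) mm, 0.2 to 0.5 kg; all three look alike. One of the three (drawn anew each time; weight does not tell) hides a loose 32 mm steel ball of 130 g, free to run 40 mm either way along x and knock on the ends; the others hold nothing loose. Origin: centre of the underside
- case_2: sealed opaque blue case, white latch on each end, paper label with orange stripe on the lid: 130 (x, long) x 50 (y) x 54 (z, up) mm, 0.2 to 0.5 kg; all three look alike. One of the three (drawn anew each time; weight does not tell) hides a loose 32 mm steel ball of 130 g, free to run 40 mm either way along x and knock on the ends; the others hold nothing loose. Origin: centre of the underside
- case_3: sealed opaque blue case, white latch on each end, paper label with orange stripe on the lid: 130 (x, long) x 50 (y) x 54 (z, up) mm, 0.2 to 0.5 kg; all three look alike. One of the three (drawn anew each time; weight does not tell) hides a loose 32 mm steel ball of 130 g, free to run 40 mm either way along x and knock on the ends; the others hold nothing loose. Origin: centre of the underside
- tube_rack: orange tube rack, 60 x 160 x 46 mm, with capped tubes to 65 mm high. Bystander: leave it alone. Origin: centre of its underside
- tip_box: grey pipette-tip box with clear lid, 120 x 85 x 62 mm. Bystander: leave it alone. Origin: centre of its underside
- spray: white bottle with blue label and red cap, 66 mm across, 170 mm high. Bystander: leave it alone. Origin: centre of its underside
- timer: white bench timer, 55 x 55 x 24 mm. Bystander: leave it alone. Origin: centre of its underside
- dishes: stack of three clear dishes, 90 mm across, 44 mm high. Bystander: leave it alone. Origin: centre of its underside
Things that resemble listed ones, but are neither listed nor needed, are in the scene too. Leave any yellow look-alike of the case_1 alone.

How it is judged:
By the outcome, as a careful person would: the job done as asked, in the order asked, and still so for the second after the job is handed in, while the arm keeps its last pose, push and grip.
It also fails if it takes over 72 s, if anything falls off the work surface, if the arm or the gripper's body presses on something with over 40 N, if the wrist force passes 120 N, or if a joint passes its speed limit or range.

## Working session

There is one attempt and no reset: what is moved stays moved. The work goes in short steps, Python scripts to look and compute and a tool call to move; the robot and the scene stay as the last step left them, time stands still between calls to the robot, and variables do not carry over. Pictures are saved under pics/ and viewed, about 8 in all and at most 12, crops included, and the job is handed in when it is done.

Besides the shell and the picture viewer there is one more tool, called after ">>>" as a command line: name --argument value ..., lists and objects as JSON in quotes. play_rows: Moves the arm, as the interface text tells. Its arguments: {"type":"object","properties":{"delta_pos":{"type":"array","items":{"type":"array","items":{"type":"number"}}},"dr":{"type":"array","items":{"type":"array","items":{"type":"number"}}},"jaw":{"type":"array","items":{"type":"number"}},"newtons":{"type":"number"}},"required":["delta_pos","dr","jaw"]}

```bash
ls; mkdir -p pics
python3 - <<'E'
from station import arm
import cv2,numpy as np
print(arm.state())
for n in ("top","side"):
    cv2.imwrite(f"pics/{n}0.png",arm.get_image(n)[:,:,::-1]); 
for n in ("top","side","wrist"): print(n,arm.camera_info(n))
E
```

```text
pics
{'time': 0.0, 'joints': array([-1.38930945e+00,  5.28232886e-02,  1.40172984e+00, -1.52277351e-05,
        1.68861689e+00, -7.02772292e-02]), 'qd': array([-4.37570723e-04, -2.02569227e-05, -1.50697799e-04,  3.01168989e-04,
        3.73369194e-04,  4.77449271e-05]), 'joint_efforts': array([ 7.48529656e-04, -3.81670654e+01, -3.60186338e+01,  1.12707731e-06,
        6.16850797e-03, -3.48814268e-06]), 'position': array([ 0.13076402, -0.50816792,  0.24947688]), 'eef_rot': array([ 9.92087115e-01,  1.25548933e-01, -5.13821781e-05, -7.87045540e-04]), 'ft_force': array([ 0.50443897,  0.29359507, -0.28949554]), 'wrist_torque': array([ 0.02442528,  0.02188131, -0.01799074]), 'finger_gap': 0.9984863479790037}
top {'fx': 446.96415983072967, 'fy': 446.96415983072967, 'cx': 324.92023524267495, 'cy': 244.55020823039433, 'view': array([[-0.00429041, -0.99994957,  0.00908051,  0.00431783],
       [-0.99297581,  0.00318644, -0.1182746 ,  0.53430642],
       [ 0.1182397 , -0.00952417, -0.99293941,  1.19186095],
       [ 0.        ,  0.        ,  0.        ,  1.        ]])}
side {'fx': 485.2702057230684, 'fy': 485.2702057230684, 'cx': 321.2050390151379, 'cy': 237.55950272018802, 'view': array([[-0.75178413, -0.65916566, -0.01792367,  0.39234744],
       [-0.44427426,  0.52641033, -0.72492244,  0.2865118 ],
       [ 0.48727919, -0.53702216, -0.68859727,  1.07206456],
       [ 0.        ,  0.        ,  0.        ,  1.        ]])}
wrist {'fx': 369.495662822367, 'fy': 369.495662822367, 'cx': 325.4646640493719, 'cy': 238.34447405251902, 'hand_eye': array([[-1.39435321e-03, -9.54525124e-01, -2.98127226e-01,
         7.58124931e-02],
       [ 9.99998743e-01, -1.55611413e-03,  3.05234046e-04,
         6.84030937e-05],
       [-7.55273555e-04, -2.98126426e-01,  9.54526094e-01,
        -1.23363815e-01],
       [ 0.00000000e+00,  0.00000000e+00,  0.00000000e+00,
         1.00000000e+00]])}
```

View pics/top0.png

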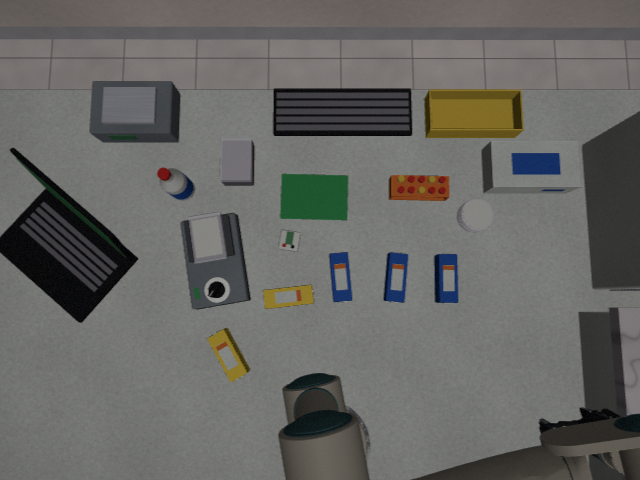

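View pics/side0.png

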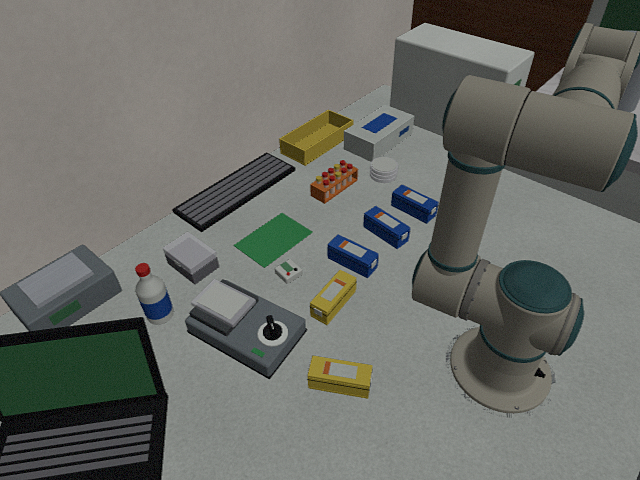

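The top view shows blue cases near (341,277), (397,277) and (447,278), the knob near (215,290) and the mat centred near (314,197). Next I'll enlarge this area.

```bash
cat > h.py <<'E'
from station import arm
import cv2,numpy as np
from scipy.spatial.transform import Rotation as R
def ray(name,uv,z,st=None):
    c=arm.camera_info(name)
    d=np.array([(uv[0]-c["cx"])/c["fx"],(uv[1]-c["cy"])/c["fy"],1])
    if "view" in c: T=np.linalg.inv(c["view"])
    else:
        T=np.eye(4);T[:3,:3]=R.from_quat(st["eef_rot"]).as_matrix();T[:3,3]=st["position"];T=T@c["hand_eye"]
    d=T[:3,:3]@d;o=T[:3,3]
    return o+d*(z-o[2])/d[2]
E
python3 - <<'E'
import cv2,numpy as np
im=cv2.imread("pics/top0.png")
a=cv2.resize(im[205:315,180:250],None,fx=5,fy=5,interpolation=cv2.INTER_CUBIC)
b=cv2.resize(im[242:312,320:470],None,fx=3,fy=3,interpolation=cv2.INTER_CUBIC)
c=np.zeros((550,800,3),np.uint8);c[:550,:350]=a;c[:210,350:800]=b
cv2.imwrite("pics/c1.png",c)
E
```

```text
(no output)
```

View pics/c1.png

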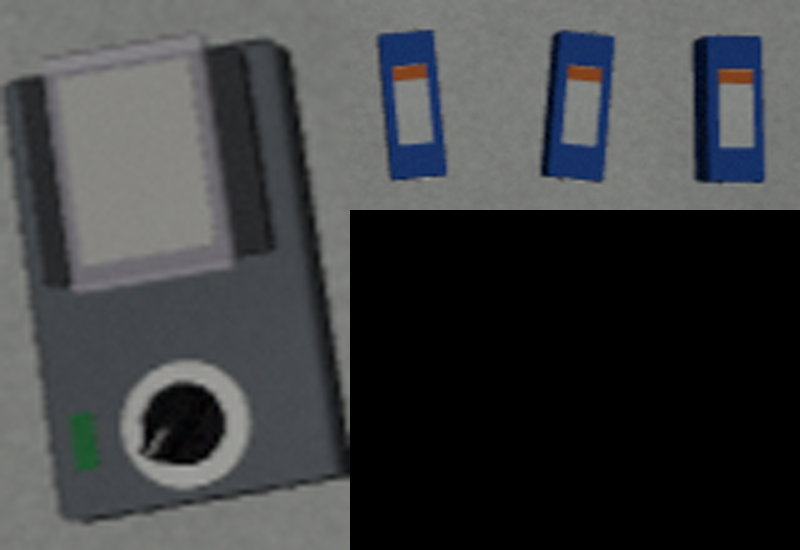

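Run:
```python
from h import *
T=np.linalg.inv(arm.camera_info("top")["view"]);print("cam",T[:3,3])
f=lambda u,v:(320+(u-350)/3,242+v/3)
for n,t,b in (("A",(406,31.5),(418,177)),("B",(587,34),(579,179)),("C",(734.5,37),(736,181.5))):
    p=ray("top",f(*t),.054);q=ray("top",f(*b),.054);d=p-q
    print(n,((p+q)/2).round(4),np.linalg.norm(d).round(4),np.degrees(np.arctan2(d[1],d[0])).round(1))
print("knob disc",ray("top",(180+186/5,205+424/5),.057), "knobtop",ray("top",(180+183/5,205+423/5),.099))
l=ray("top",(180+65/5,205+521/5),.055);r=ray("top",(180+345/5,205+475/5),.055);print("mixer front",l,r,np.degrees(np.arctan2(*(l-r)[:2])),np.linalg.norm(l-r))
print("mat",[ray("top",p,.003).round(3) for p in ((281,175),(348,175),(348,219),(281,219))])
```

```text
cam [0.3896466  0.01396657 1.24660138]
A [ 0.4455 -0.039   0.054 ] 0.1295 4.2
B [ 0.4429 -0.1912  0.054 ] 0.1291 -4.5
C [ 0.44   -0.3268  0.054 ] 0.1284 -1.5
knob disc [0.41179049 0.2877604  0.057     ] knobtop [0.41152244 0.27963256 0.099     ]
mixer front [0.36126636 0.35056301 0.055     ] [0.38466504 0.20374351 0.055     ] -9.055101082315534 0.14867234303431395
mat [array([0.738, 0.126, 0.003]), array([ 0.738, -0.065,  0.003]), array([ 0.61 , -0.063,  0.003]), array([0.611, 0.126, 0.003])]
```

>>> play_rows --delta_pos '[[0.88,-0.45,0],[0.88,-0.45,0],[0.88,-0.45,0],[0.82,-0.55,0],[0.82,-0.55,0]]' --dr '[[0,0,0.8],[0,0,0.8],[0,0,0.8],[0,0,0],[0,0,0]]' --jaw '[1,1,1,1,1]' --newtons 30

```text
time: 0.52
position: [0.2924, -0.3923, 0.25]
eef_rot: [1.0, -0.0, -0.0, -0.0]
ft_force: [0.6, -0.5, 0.1]
finger_gap: 1.002
```

>>> play_rows --delta_pos '[[0.82,-0.55,0],[0.82,-0.55,0],[0.82,-0.55,0],[0.7,-0.7,0],[0,-1,0]]' --dr '[[0,0,0],[0,0,0],[0,0,0],[0,0,0],[0,0,0]]' --jaw '[1,1,1,1,1]'

```text
time: 0.93
position: [0.4203, -0.2585, 0.248]
eef_rot: [1.0, 0.001, -0.001, -0.001]
ft_force: [0.6, 0.8, 0.6]
finger_gap: 1.0
```

>>> play_rows --delta_pos '[[0,-1,0],[0,-1,0],[0,-1,0],[0,-1,0],[0,-1,0]]' --dr '[[0,0,0],[0,0,0],[0,0,0],[0,0,0],[0,0,0]]' --jaw '[1,1,1,1,1]'

```text
time: 1.35
position: [0.4169, -0.0578, 0.25]
eef_rot: [1.0, 0.0, -0.0, -0.0]
ft_force: [0.7, -0.8, 0.7]
finger_gap: 1.001
```

>>> play_rows --delta_pos '[[0,-1,0],[0,-1,0],[0,-1,0],[0,-1,0],[0,-1,0]]' --dr '[[0,0,0],[0,0,0],[0,0,0],[0,0,0],[0,0,0]]' --jaw '[1,1,1,1,1]'

```text
time: 1.77
position: [0.4168, 0.1423, 0.2501]
eef_rot: [1.0, 0.0, -0.0, 0.0]
ft_force: [1.0, -0.2, 0.2]
finger_gap: 1.002
```

>>> play_rows --delta_pos '[[0,-1,0],[0,-1,0],[0,-1,0],[0,-0.35,0],[0,0,0]]' --dr '[[0,0,0],[0,0,0],[0,0,0],[0,0,0],[0,0,0]]' --jaw '[1,1,1,1,1]'

```text
time: 2.18
position: [0.4166, 0.2769, 0.2493]
eef_rot: [1.0, 0.002, -0.001, 0.0]
ft_force: [-0.6, -0.8, -0.9]
finger_gap: 0.996
```

Run:
```python
from h import *
s=arm.state();im=arm.get_image("wrist")[:,:,::-1];cv2.imwrite("pics/w1.png",im);print(s["time"],s["position"],s["eef_rot"],s["joints"])
np.save("w1.npy",np.r_[s["position"],s["eef_rot"]])
```

```text
2.1833 [0.41655711 0.27687035 0.24929284] [ 9.99996911e-01  2.31969823e-03 -8.54748198e-04  2.56357379e-04] [ 5.12570625e-01 -1.66665394e-02  1.47246154e+00  3.90161011e-04
  1.68753980e+00  2.07877266e+00]
```

View pics/w1.png

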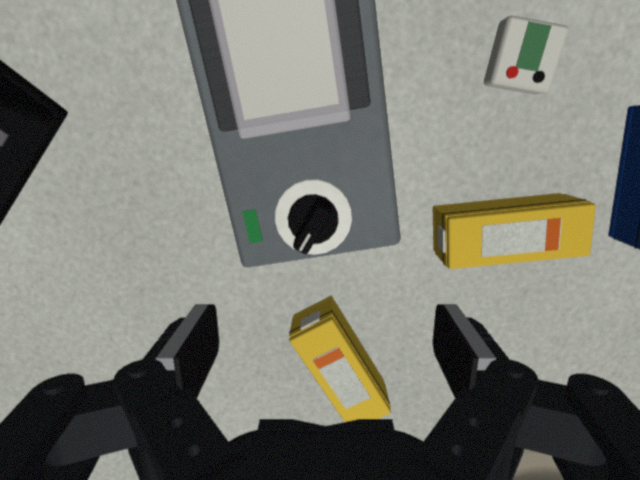

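The knob is at about (313,217), with its bar running from lower left (302,248) towards upper right. I'll enlarge it to read the angle.

Run:
```python
import cv2
im=cv2.imread("pics/w1.png")[170:265,265:365]
cv2.imwrite("pics/c2.png",cv2.convertScaleAbs(cv2.resize(im,None,fx=6,fy=6,interpolation=cv2.INTER_CUBIC),alpha=2.5,beta=10))
```

```text
(no output)
```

View pics/c2.png

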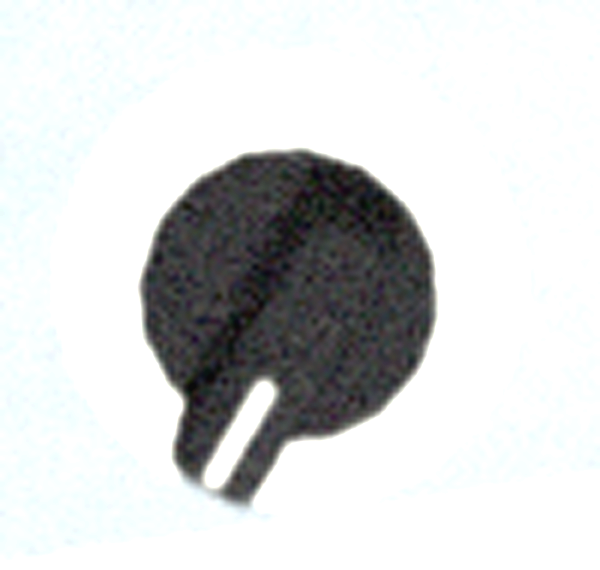

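Run:
```python
from h import *
a=np.load("w1.npy");s=dict(position=a[:3],eef_rot=a[3:])
f=lambda u,v:(265+u/6,170+v/6)
p=ray("wrist",f(212,482),.099,s);q=ray("wrist",f(265,388),.099,s);d=(q-p)[:2]
print(p,q,np.degrees(np.arctan2(d[1],d[0])),np.linalg.norm(d))
u=d/np.linalg.norm(d);e=ray("wrist",f(220,495),.099,s)[:2];print("centre from end",e+u*.021)
for z in (.055,.058): print("white disc",ray("wrist",(313.5,217),z,s))
print("black disc",[ray("wrist",f(290,295),z,s) for z in (.06,.075)])
```

```text
[0.39681847 0.29617578 0.099     ] [0.4096685  0.28912493 0.099     ] -28.753729575495683 0.014657349674777111
centre from end [0.41343017 0.28505777]
white disc [0.41266895 0.28704537 0.055     ]
white disc [0.41342412 0.28695247 0.058     ]
black disc [array([0.41198152, 0.28704846, 0.06      ]), array([0.41585077, 0.28657639, 0.075     ])]
```

>>> play_rows --delta_pos '[[-0.09,-0.23,0.8],[0,0,0.8],[0,0,0.8],[0,0,0.8],[0,0,0.4]]' --dr '[[0,0,0.97],[0,0,0.97],[0,0,0.97],[0,0,0.97],[0,0,0.97]]' --jaw '[0.2,0.2,0.2,0.2,0.2]' --newtons 25

```text
time: 2.65
position: [0.4124, 0.2808, 0.1021]
eef_rot: [0.967, -0.254, -0.002, 0.002]
ft_force: [-0.8, -0.4, 0.3]
finger_gap: 0.602
```

>>> play_rows --delta_pos '[[0,0,0.33],[0,0,0],[0,0,0],[0,0,0],[0,0,0]]' --dr '[[0,0,0],[0,0,0],[0,0,0],[0,0,0],[0,0,0]]' --jaw '[0.2,0.2,-1,-1,-1]'

```text
time: 3.07
position: [0.4154, 0.2846, 0.0951]
eef_rot: [0.968, -0.251, 0.002, -0.003]
ft_force: [13.8, 23.9, -16.3]
finger_gap: 0.184
```

>>> play_rows --delta_pos '[[0,0,0],[0,0,0],[0,0,0],[0,0,0],[0,0,0]]' --dr '[[0,0,0],[0,0,0],[0,0,0],[0,0,0],[0,0,0]]' --jaw '[-1,-1,-1,-1,-1]'

```text
time: 3.48
position: [0.4159, 0.2857, 0.0952]
eef_rot: [0.968, -0.251, 0.003, -0.004]
ft_force: [8.5, 10.9, -6.3]
finger_gap: 0.155
```

Run:
```python
from h import *
s=arm.state();print(s["time"],s["position"],s["eef_rot"],s["joints"].round(3),s["ft_force"],s["wrist_torque"],s["finger_gap"])
```

```text
3.4833 [0.41588389 0.28574382 0.09517931] [ 0.96804504 -0.2507313   0.00261534 -0.00397077] [5.280e-01 9.900e-02 1.668e+00 2.000e-03 1.365e+00 2.605e+00] [ 8.48010098 10.89197834 -6.32468071] [ 1.63739834 -1.33232636 -0.04300642] 0.15504200003203383
```

>>> play_rows --delta_pos '[[0,0,0],[0,0,0],[0,0,0],[0,0,0],[0,0,0]]' --dr '[[0,0,-1],[0,0,-1],[0,0,-1],[0,0,-1],[0,0,-1]]' --jaw '[-1,-1,-1,-1,-1]'

```text
time: 3.9
position: [0.4163, 0.2871, 0.0953]
eef_rot: [1.0, 0.011, 0.004, -0.005]
ft_force: [12.3, 20.1, -10.8]
finger_gap: 0.162
```

```bash
cat > st.py <<'E'
from h import *
s=arm.state();e=R.from_quat(s["eef_rot"]).as_matrix();print(round(s["time"],2),s["position"].round(4),"yaw",np.degrees(np.arctan2(e[1,0],e[0,0])).round(1),"tilt",(e[:,2]).round(3),s["ft_force"].round(1),s["wrist_torque"].round(3),s["finger_gap"].round(3),s["joints"].round(2))
E
python3 st.py
```

```text
Traceback (most recent call last):
  File "st.py", line 2, in <module>
    s=arm.state();e=R.from_quat(s["eef_rot"]).as_matrix();print(round(s["time"],2),s["position"].round(4),"yaw",np.degrees(np.arctan2(e[1,0],e[0,0])).round(1),"tilt",(e[:,2]).round(3),s["ft_force"].round(1),s["wrist_torque"].round(3),s["finger_gap"].round(3),s["joints"].round(2))
                                                                                                                                                                                                                                          ^^^^^^^^^^^^^^^^^^^^^
AttributeError: 'float' object has no attribute 'round'
```

>>> play_rows --delta_pos '[[0.05,-0.1,0],[0,0,0],[0,0,0],[0,0,0],[0,0,0]]' --dr '[[0,0,0],[0,0,-1],[0,0,-1],[0,0,0],[0,0,0]]' --jaw '[-1,-1,-1,-1,-1]'

```text
time: 4.32
position: [0.4171, 0.2882, 0.0951]
eef_rot: [0.994, 0.11, 0.002, -0.001]
ft_force: [2.3, 3.2, 6.3]
finger_gap: 0.158
```

```bash
sed -i 's/s\["finger_gap"\].round(3)/s["finger_gap"]/' st.py; python3 st.py
```

```text
4.32 [0.4171 0.2882 0.0951] yaw 12.7 tilt [ 0.004  0.002 -1.   ] [2.3 3.2 6.3] [ 0.273 -0.489 -0.609] 0.15754303554270171 [0.53 0.11 1.66 0.   1.37 1.88]
```

>>> play_rows --delta_pos '[[0,0,0],[0,0,0],[0,0,0],[0,0,0],[0,0,0]]' --dr '[[0,0,-0.6],[0,0,-0.6],[0,0,0],[0,0,0],[0,0,0]]' --jaw '[-1,-1,-1,-1,-1]'

```text
time: 4.73
position: [0.4171, 0.2882, 0.0953]
eef_rot: [0.985, 0.17, 0.002, -0.001]
ft_force: [1.6, 2.8, 7.2]
finger_gap: 0.159
```

```bash
python3 st.py
```

```text
4.73 [0.4171 0.2882 0.0953] yaw 19.6 tilt [ 0.003  0.004 -1.   ] [1.6 2.8 7.2] [ 0.398 -0.259 -3.192] 0.1591083522456525 [0.53 0.11 1.66 0.   1.37 1.76]
```

>>> play_rows --delta_pos '[[0,0,0],[0,0,0],[0,0,0],[0,0,0],[0,0,-0.3]]' --dr '[[0,0,0.3],[0,0,0],[0,0,0],[0,0,0],[0,0,0]]' --jaw '[-1,0.5,0.5,0.5,0.5]'

```text
time: 5.15
position: [0.4142, 0.2867, 0.1027]
eef_rot: [0.987, 0.159, -0.003, 0.001]
ft_force: [-0.2, -0.2, 0.4]
finger_gap: 0.716
```

>>> play_rows --delta_pos '[[0,0,-0.9],[0,0,-0.9],[0,0,-0.9],[0,0,-0.9],[0,0,0]]' --dr '[[0,0,0],[0,0,0],[0,0,0.7],[0,0,0.7],[0,0,0.7]]' --jaw '[0.9,0.9,0.9,0.9,0.9]'

```text
time: 5.57
position: [0.4174, 0.2886, 0.2585]
eef_rot: [0.999, 0.048, 0.006, -0.003]
ft_force: [0.3, 0.8, 0.6]
finger_gap: 0.953
```

```bash
python3 st.py
python3 - <<'E'
from h import *
s=arm.state();im=arm.get_image("wrist")[:,:,::-1];cv2.imwrite("pics/w2.png",im)
np.save("w2.npy",np.r_[s["position"],s["eef_rot"]])
cv2.imwrite("pics/c3.png",cv2.convertScaleAbs(cv2.resize(im[130:300,230:410],None,fx=3,fy=3,interpolation=cv2.INTER_CUBIC),alpha=2.2,beta=10))
E
```

```text
5.57 [0.4174 0.2886 0.2585] yaw 5.5 tilt [ 0.012  0.007 -1.   ] [0.3 0.8 0.6] [-0.017  0.031 -0.035] 0.952717695612298 [ 0.53 -0.01  1.45 -0.    1.69  2.01]
```

View pics/c3.png

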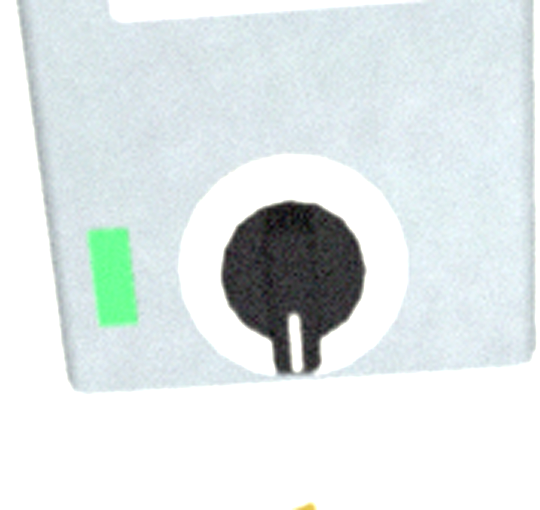

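The pointer now faces the mixer's front, at bar yaw about 9.9° against the mixer's 9°. With the end-stop torque reached, the knob is off. Next I'll go to the nearest case.

>>> play_rows --delta_pos '[[0,1,0],[0,1,0],[0,1,0],[0,1,0],[0,1,0]]' --dr '[[0,0,0],[0,0,0],[0,0,0],[0,0,0],[0,0,0]]' --jaw '[0.9,0.9,0.9,0.9,0.9]' --newtons 60

```text
time: 6.03
position: [0.4348, 0.0869, 0.2487]
eef_rot: [0.999, 0.051, -0.001, 0.0]
ft_force: [-0.2, -0.4, -0.6]
finger_gap: 0.952
```

>>> play_rows --delta_pos '[[0,1,0],[0,1,0],[0,1,0],[0,0.2,0],[0,0,0]]' --dr '[[0,0,0],[0,0,0],[0,0,0],[0,0,0.2],[0,0,0]]' --jaw '[0.9,0.9,0.9,0.9,0.9]'

```text
time: 6.45
position: [0.448, -0.0408, 0.2486]
eef_rot: [0.999, 0.038, -0.001, 0.0]
ft_force: [0.1, 0.5, 0.7]
finger_gap: 0.949
```

```bash
python3 st.py
python3 - <<'E'
from h import *
s=arm.state();im=arm.get_image("wrist")[:,:,::-1];cv2.imwrite("pics/w3.png",im)
np.save("w3.npy",np.r_[s["position"],s["eef_rot"]])
E
```

```text
6.45 [ 0.448  -0.0408  0.2486] yaw 4.3 tilt [-0.002 -0.    -1.   ] [0.1 0.5 0.7] [ 0.018 -0.035 -0.048] 0.9487903148921445 [-0.17 -0.16  1.61 -0.    1.7   1.32]
```

View pics/w3.png

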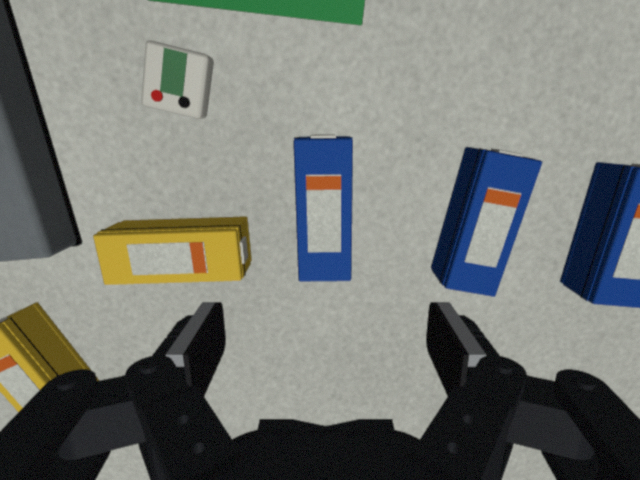

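Case A's lid corners are about (294,138), (352,137), (352,280), (298,281). Case B's are about (485,150), (541,160), (497,295), (449,285).

Run:
```python
from h import *
a=np.load("w3.npy");s=dict(position=a[:3],eef_rot=a[3:])
for n,P in (("A",[(294,138),(352,137),(352,280),(298,281)]),("B",[(485,150),(541,160),(497,295),(449,285)])):
    p=np.array([ray("wrist",x,.054,s) for x in P]);t=(p[0]+p[1])/2-(p[2]+p[3])/2
    print(n,p.mean(0).round(4),np.degrees(np.arctan2(t[1],t[0])).round(1),np.linalg.norm(t).round(4),np.linalg.norm(p[0]-p[1]).round(4))
```

```text
A [ 0.4474 -0.0399  0.054 ] 4.9 0.1291 0.0482
B [ 0.4464 -0.1903  0.054 ] -4.3 0.1261 0.0491
```

>>> play_rows --delta_pos '[[-0.03,-0.03,1],[0,0,1],[0,0,1],[0,0,1],[0,0,0.7]]' --dr '[[0,0,0],[0,0,0],[0,0,0],[0,0,0],[0,0,0]]' --jaw '[0.65,0.65,0.65,0.65,0.65]'

```text
time: 6.92
position: [0.4452, -0.0355, 0.0575]
eef_rot: [0.999, 0.041, -0.002, -0.001]
ft_force: [0.3, -0.0, -1.0]
finger_gap: 0.828
```

>>> play_rows --delta_pos '[[0,0,0.4],[0,0,0.2],[0,0,0],[0,0,0],[0,0,0]]' --dr '[[0,0,0],[0,0,0],[0,0,0],[0,0,0],[0,0,0]]' --jaw '[0.65,0.65,0.65,-0.2,-0.2]'

```text
time: 7.33
position: [0.4485, -0.0376, 0.0392]
eef_rot: [0.999, 0.04, 0.002, 0.001]
ft_force: [6.7, -1.2, 0.1]
finger_gap: 0.577
```

>>> play_rows --delta_pos '[[0,0,0],[0,0,0],[0,0,0],[0,0,0],[0,0,0]]' --dr '[[0,0,0],[0,0,0],[0,0,0],[0,0,0],[0,0,0]]' --jaw '[-0.2,-0.2,-0.2,-0.2,-0.2]'

```text
time: 7.75
position: [0.4485, -0.0376, 0.039]
eef_rot: [0.999, 0.04, 0.002, 0.0]
ft_force: [-0.0, 1.8, 7.3]
finger_gap: 0.578
```

```bash
python3 st.py
```

```text
7.75 [ 0.4485 -0.0376  0.039 ] yaw 4.5 tilt [ 0.004 -0.    -1.   ] [-0.   1.8  7.3] [0.193 0.14  0.112] 0.5777992981639826 [-0.17  0.03  1.86  0.    1.24  1.33]
```

>>> play_rows --delta_pos '[[0,0,-0.5],[0,0,-1],[0,0,-1],[0,0,-0.5],[0,0,0]]' --dr '[[0,0,0],[0,0,0],[0,0,0],[0,0,0],[0,0,0]]' --jaw '[-0.2,-0.2,-0.2,-0.2,-0.2]'

```text
time: 8.17
position: [0.4495, -0.038, 0.1631]
eef_rot: [0.999, 0.039, 0.005, 0.001]
ft_force: [-0.5, 0.3, -2.1]
finger_gap: 0.575
```

>>> play_rows --delta_pos '[[1,0,0],[1,0,0],[-1,0,0],[-1,0,0],[1,0,0]]' --dr '[[0,0,0],[0,0,0],[0,0,0],[0,0,0],[0,0,0]]' --jaw '[-0.2,-0.2,-0.2,-0.2,-0.2]'

```text
time: 8.58
position: [0.4584, -0.0315, 0.1408]
eef_rot: [0.999, 0.039, -0.02, -0.003]
ft_force: [-11.5, 1.4, -16.5]
finger_gap: 0.577
```

>>> play_rows --delta_pos '[[1,0,0],[-1,0,0],[-1,0,0],[0,0,0],[0,0,0]]' --dr '[[0,0,0],[0,0,0],[0,0,0],[0,0,0],[0,0,0]]' --jaw '[-0.2,-0.2,-0.2,-0.2,-0.2]'

```text
time: 9.0
position: [0.4449, -0.0375, 0.1542]
eef_rot: [0.999, 0.039, -0.003, -0.001]
ft_force: [0.8, -0.1, -2.2]
finger_gap: 0.578
```

>>> play_rows --delta_pos '[[0,0,0],[0,0,0],[0,0,0],[0,0,0],[0,0,0]]' --dr '[[0,1,0],[0,1,0],[0,0,0],[0,0,0],[0,0,0]]' --jaw '[-0.2,-0.2,-0.2,-0.2,-0.2]'

```text
time: 9.42
position: [0.4476, -0.0378, 0.1579]
eef_rot: [0.994, 0.039, 0.104, -0.004]
ft_force: [-0.7, -0.2, -2.0]
finger_gap: 0.578
```

>>> play_rows --delta_pos '[[0,0,0],[0,0,0],[0,0,0],[0,0,0],[0,0,0]]' --dr '[[0,0,0],[0,0,0],[0,-1,0],[0,-1,0],[0,0,0]]' --jaw '[-0.2,-0.2,-0.2,-0.2,-0.2]'

```text
time: 9.83
position: [0.4485, -0.0376, 0.1565]
eef_rot: [0.999, 0.04, -0.003, 0.0]
ft_force: [0.9, 0.2, -2.7]
finger_gap: 0.572
```

```bash
cat > tq.py <<'E'
from h import *
L=[]
for i in range(8):
    s=arm.state();e=R.from_quat(s["eef_rot"]);L.append(np.r_[s["ft_force"],e.inv().apply(s["wrist_torque"]),np.degrees(np.arcsin(e.as_matrix()[0,2])),s["position"]]);arm.get_image("top")
L=np.array(L);print(L[:,[0,2,4,6]].round(3).tolist());print("mean F",L[:,:3].mean(0).round(2),"Ttool",L[:,3:6].mean(0).round(4),"sd",L[:,4].std().round(4),L[-1,7:].round(4),s["time"])
E
python3 tq.py
```

```text
[[0.937, -2.7, 0.079, -0.316], [0.163, -2.341, -0.042, -0.057], [-0.745, -2.528, 0.027, 0.043], [-0.913, -2.951, 0.013, 0.081], [-0.296, -2.842, 0.007, 0.1], [0.292, -2.929, -0.018, 0.106], [0.112, -2.115, 0.008, 0.108], [-0.759, -1.966, -0.001, 0.102]]
mean F [-0.15  0.2  -2.55] Ttool [-0.0046  0.0092 -0.0159] sd 0.0329 [ 0.4469 -0.0377  0.1574] 10.1833
```

>>> play_rows --delta_pos '[[0,0,0],[0,0,0],[0,0,0],[0,0,0],[0,0,0]]' --dr '[[0,-1,0],[0,-1,0],[0,0,0],[0,0,0],[0,0,0]]' --jaw '[-0.2,-0.2,-0.2,-0.2,-0.2]'

```text
time: 10.65
position: [0.4471, -0.0376, 0.1572]
eef_rot: [0.994, 0.039, -0.103, 0.004]
ft_force: [0.8, 1.0, -2.5]
finger_gap: 0.575
```

>>> play_rows --delta_pos '[[0,0,0],[0,0,0],[0,0,0],[0,0,0],[0,0,0]]' --dr '[[0,0,0],[0,0,0],[0,1,0],[0,1,0],[0,0,0]]' --jaw '[-0.2,-0.2,-0.2,-0.2,-0.2]'

```text
time: 11.07
position: [0.4456, -0.0376, 0.1572]
eef_rot: [0.999, 0.039, 0.002, 0.0]
ft_force: [-1.2, 1.2, -2.9]
finger_gap: 0.579
```

```bash
python3 tq.py; python3 st.py
```

```text
[[-1.188, -2.859, -0.082, 0.264], [-0.127, -1.301, 0.021, 0.053], [0.706, -2.668, 0.03, -0.007], [-0.308, -3.129, 0.038, -0.025], [0.637, -3.136, 0.001, -0.033], [-0.279, -2.269, 0.011, -0.044], [-0.262, -2.082, -0.036, -0.05], [0.418, -2.623, -0.028, -0.062]]
mean F [-0.05  0.21 -2.51] Ttool [-0.0138 -0.0056 -0.0003] sd 0.0378 [ 0.4475 -0.0377  0.1571] 11.4167
11.47 [ 0.4474 -0.0376  0.157 ] yaw 4.5 tilt [-0.001 -0.    -1.   ] [-0.4  0.3 -2.2] [0.034 0.044 0.016] 0.5785666895443093 [-0.17 -0.11  1.75 -0.    1.51  1.33]
```

>>> play_rows --delta_pos '[[0.03,0,0.8],[0,0,0.8],[0,0,0.7],[0,0,0.4],[0,0,0.1]]' --dr '[[0,0,0],[0,0,0],[0,0,0],[0,0,0],[0,0,0]]' --jaw '[-0.2,-0.2,-0.2,-0.2,-0.2]'

```text
time: 11.88
position: [0.4463, -0.0372, 0.0416]
eef_rot: [0.999, 0.04, -0.003, -0.001]
ft_force: [0.2, -0.0, -2.7]
finger_gap: 0.571
```

>>> play_rows --delta_pos '[[0,0,0.1],[0,0,0],[0,0,0],[0,0,0],[0,0,0]]' --dr '[[0,0,0],[0,0,0],[0,0,0],[0,0,0],[0,0,0]]' --jaw '[-0.2,-0.2,-0.2,-0.2,-0.2]'

```text
time: 12.3
position: [0.4491, -0.0377, 0.0423]
eef_rot: [0.999, 0.04, 0.001, 0.0]
ft_force: [-0.9, 0.3, -2.5]
finger_gap: 0.578
```

```bash
python3 st.py
```

```text
12.3 [ 0.4491 -0.0377  0.0423] yaw 4.5 tilt [ 0.002 -0.    -1.   ] [-0.9  0.3 -2.5] [ 0.054  0.03  -0.011] 0.5778944723630818 [-0.17  0.03  1.86 -0.    1.25  1.33]
```

>>> play_rows --delta_pos '[[0,0,0.05],[0,0,0.04],[0,0,0],[0,0,0],[0,0,0]]' --dr '[[0,0,0],[0,0,0],[0,0,0],[0,0,0],[0,0,0]]' --jaw '[-0.2,-0.2,-0.2,-0.2,-0.2]'

```text
time: 12.72
position: [0.4489, -0.0377, 0.039]
eef_rot: [0.999, 0.04, 0.001, 0.0]
ft_force: [-5.1, 1.0, 8.7]
finger_gap: 0.577
```

```bash
python3 st.py
```

```text
12.72 [ 0.4489 -0.0377  0.039 ] yaw 4.5 tilt [ 0.001 -0.    -1.   ] [-5.1  1.   8.7] [ 0.01   0.749 -0.027] 0.5767933706031323 [-0.17  0.03  1.86 -0.    1.25  1.33]
```

>>> play_rows --delta_pos '[[0,0,0],[0,0,0],[0,0,0],[0,0,-0.5],[0,0,-1]]' --dr '[[0,0,0],[0,0,0],[0,0,0],[0,0,0],[0,0,0]]' --jaw '[0.65,0.65,0.65,0.65,0.65]'

```text
time: 13.13
position: [0.4453, -0.0371, 0.0936]
eef_rot: [0.999, 0.039, -0.005, -0.001]
ft_force: [1.1, 0.7, -0.9]
finger_gap: 0.825
```

>>> play_rows --delta_pos '[[0,0,-1],[0,0,-0.5],[-0.1,0.95,0],[-0.1,0.95,0],[-0.1,0.95,0]]' --dr '[[0,0,0],[0,0,0],[0,0,0],[0,0,0],[0,0,0]]' --jaw '[0.65,0.65,0.65,0.65,0.65]'

```text
time: 13.55
position: [0.4455, -0.1533, 0.1582]
eef_rot: [0.999, 0.04, 0.001, 0.0]
ft_force: [1.0, -0.0, 0.0]
finger_gap: 0.828
```

>>> play_rows --delta_pos '[[-0.1,0.95,0],[0,0,0],[0,0,0],[0,0,0],[0,0,0]]' --dr '[[0,0,0],[0,0,0.75],[0,0,0.75],[0,0,0],[0,0,0]]' --jaw '[0.65,0.65,0.65,0.65,0.65]'

```text
time: 13.97
position: [0.4443, -0.1904, 0.1574]
eef_rot: [0.999, -0.038, -0.0, -0.0]
ft_force: [-0.8, 0.8, -0.3]
finger_gap: 0.823
```

```bash
python3 st.py
```

```text
13.97 [ 0.4443 -0.1904  0.1574] yaw -4.3 tilt [-0.  0. -1.] [-0.8  0.8 -0.3] [0.041 0.056 0.004] 0.8227055014754946 [-0.48 -0.02  1.66 -0.    1.5   1.17]
```

>>> play_rows --delta_pos '[[0,0,0.8],[0,0,0.8],[0,0,0.8],[0,0,0.4],[0,0,0.16]]' --dr '[[0,0,0],[0,0,0],[0,0,0],[0,0,0],[0,0,0]]' --jaw '[0.65,0.65,0.65,0.65,0.65]'

```text
time: 14.38
position: [0.4427, -0.189, 0.0359]
eef_rot: [0.999, -0.037, -0.002, -0.001]
ft_force: [-0.1, 0.2, 0.7]
finger_gap: 0.821
```

>>> play_rows --delta_pos '[[0,0,0],[0,0,0],[0,0,0],[0,0,0],[0,0,0]]' --dr '[[0,0,0],[0,0,0],[0,0,0],[0,0,0],[0,0,0]]' --jaw '[0.65,-0.2,-0.2,-0.2,-0.2]'

```text
time: 14.8
position: [0.4457, -0.1908, 0.0412]
eef_rot: [0.999, -0.039, 0.002, 0.001]
ft_force: [-0.8, 1.1, 6.5]
finger_gap: 0.576
```

>>> play_rows --delta_pos '[[0,0,0],[0,0,0],[0,0,0],[0,0,0],[0,0,0]]' --dr '[[0,0,0],[0,0,0],[0,0,0],[0,0,0],[0,0,0]]' --jaw '[-0.2,-0.2,-0.2,-0.2,-0.2]'

```text
time: 15.22
position: [0.4457, -0.1909, 0.0412]
eef_rot: [0.999, -0.039, 0.002, 0.001]
ft_force: [-0.5, 0.8, 6.2]
finger_gap: 0.577
```

```bash
python3 st.py
```

```text
15.22 [ 0.4457 -0.1909  0.0412] yaw -4.4 tilt [ 0.004 -0.002 -1.   ] [-0.5  0.8  6.2] [0.442 0.07  0.041] 0.5767537289266821 [-0.48  0.12  1.76  0.    1.25  1.17]
```

Case B is gripped, so I'll repeat the lift, shake and tilt test.

>>> play_rows --delta_pos '[[0,0,-0.5],[0,0,-1],[0,0,-1],[0,0,-0.5],[0,0,0]]' --dr '[[0,0,0],[0,0,0],[0,0,0],[0,0,0],[0,0,0]]' --jaw '[-0.2,-0.2,-0.2,-0.2,-0.2]'

```text
time: 15.63
position: [0.4465, -0.1915, 0.1651]
eef_rot: [0.999, -0.039, 0.005, 0.002]
ft_force: [0.2, -0.4, -2.1]
finger_gap: 0.579
```

>>> play_rows --delta_pos '[[1,0,0],[1,0,0],[-1,0,0],[-1,0,0],[1,0,0]]' --dr '[[0,0,0],[0,0,0],[0,0,0],[0,0,0],[0,0,0]]' --jaw '[-0.2,-0.2,-0.2,-0.2,-0.2]'

```text
time: 16.05
position: [0.458, -0.1837, 0.1411]
eef_rot: [0.999, -0.04, -0.021, -0.008]
ft_force: [-10.0, 3.7, -15.7]
finger_gap: 0.581
```

>>> play_rows --delta_pos '[[1,0,0],[-1,0,0],[-1,0,0],[0,0,0],[0,0,0]]' --dr '[[0,0,0],[0,0,0],[0,0,0],[0,0,0],[0,0,0]]' --jaw '[-0.2,-0.2,-0.2,-0.2,-0.2]'

```text
time: 16.47
position: [0.4421, -0.1897, 0.1557]
eef_rot: [0.999, -0.039, -0.003, -0.001]
ft_force: [0.1, -0.2, -3.7]
finger_gap: 0.58
```

>>> play_rows --delta_pos '[[0,0,0],[0,0,0],[0,0,0],[0,0,0],[0,0,0]]' --dr '[[0,1,0],[0,1,0],[0,0,0],[0,0,0],[0,0,0]]' --jaw '[-0.2,-0.2,-0.2,-0.2,-0.2]'

```text
time: 16.88
position: [0.4447, -0.1906, 0.1597]
eef_rot: [0.994, -0.039, 0.104, 0.004]
ft_force: [0.8, 0.7, -3.8]
finger_gap: 0.58
```

>>> play_rows --delta_pos '[[0,0,0],[0,0,0],[0,0,0],[0,0,0],[0,0,0]]' --dr '[[0,0,0],[0,0,0],[0,-1,0],[0,-1,0],[0,0,0]]' --jaw '[-0.2,-0.2,-0.2,-0.2,-0.2]'

```text
time: 17.3
position: [0.4459, -0.1904, 0.1587]
eef_rot: [0.999, -0.038, -0.002, -0.0]
ft_force: [0.4, 0.5, -3.5]
finger_gap: 0.577
```

```bash
python3 tq.py
```

```text
[[0.366, -3.46, 0.074, -0.271], [0.317, -3.208, 0.049, -0.013], [0.068, -4.02, -0.028, 0.074], [-0.9, -3.722, -0.017, 0.092], [-0.287, -4.319, 0.017, 0.102], [-0.228, -3.627, -0.008, 0.097], [-0.022, -3.231, -0.046, 0.096], [0.157, -4.459, 0.055, 0.091]]
mean F [-0.07  0.01 -3.76] Ttool [0.0323 0.0121 0.0093] sd 0.0407 [ 0.4441 -0.1904  0.1594] 17.65
```

>>> play_rows --delta_pos '[[0,0,0],[0,0,0],[0,0,0],[0,0,0],[0,0,0]]' --dr '[[0,-1,0],[0,-1,0],[0,0,0],[0,0,0],[0,0,0]]' --jaw '[-0.2,-0.2,-0.2,-0.2,-0.2]'

```text
time: 18.12
position: [0.4443, -0.1904, 0.1592]
eef_rot: [0.994, -0.039, -0.103, -0.004]
ft_force: [0.2, 0.4, -3.8]
finger_gap: 0.575
```

>>> play_rows --delta_pos '[[0,0,0],[0,0,0],[0,0,0],[0,0,0],[0,0,0]]' --dr '[[0,0,0],[0,0,0],[0,1,0],[0,1,0],[0,0,0]]' --jaw '[-0.2,-0.2,-0.2,-0.2,-0.2]'

```text
time: 18.53
position: [0.4428, -0.1902, 0.1592]
eef_rot: [0.999, -0.04, 0.002, 0.0]
ft_force: [-1.6, 0.1, -3.5]
finger_gap: 0.576
```

```bash
python3 tq.py; python3 st.py
```

```text
[[-1.553, -3.466, -0.111, 0.242], [-0.662, -3.572, 0.022, 0.019], [0.723, -3.241, 0.024, -0.035], [0.68, -4.205, 0.064, -0.045], [0.201, -2.912, -0.041, -0.047], [0.511, -3.429, 0.006, -0.046], [-0.113, -3.776, 0.011, -0.048], [-0.145, -3.217, 0.034, -0.056]]
mean F [-0.04 -0.03 -3.48] Ttool [-0.0172  0.001   0.0174] sd 0.0506 [ 0.4448 -0.1904  0.1591] 18.8833
18.93 [ 0.4447 -0.1904  0.159 ] yaw -4.5 tilt [-0.001  0.    -1.   ] [-0.4 -0.5 -3.8] [ 0.053 -0.019  0.019] 0.5773015785327198 [-0.48 -0.02  1.65 -0.    1.51  1.17]
```

Case B is quiet too: its torque shift is about 0.01 N m, where a ball would give about 0.10. I'll stand it back.

>>> play_rows --delta_pos '[[0.02,0,0.8],[0,0,0.8],[0,0,0.7],[0,0,0.4],[0,0,0.12]]' --dr '[[0,0,0],[0,0,0],[0,0,0],[0,0,0],[0,0,0]]' --jaw '[-0.2,-0.2,-0.2,-0.2,-0.2]'

```text
time: 19.35
position: [0.4434, -0.1894, 0.0427]
eef_rot: [0.999, -0.039, -0.003, -0.001]
ft_force: [-0.5, -0.1, -4.0]
finger_gap: 0.576
```

>>> play_rows --delta_pos '[[0,0,0.1],[0,0,0.05],[0,0,0],[0,0,0],[0,0,0]]' --dr '[[0,0,0],[0,0,0],[0,0,0],[0,0,0],[0,0,0]]' --jaw '[-0.2,-0.2,-0.2,-0.2,-0.2]'

```text
time: 19.77
position: [0.4459, -0.1908, 0.0414]
eef_rot: [0.999, -0.039, 0.001, 0.001]
ft_force: [-0.0, 0.4, -3.3]
finger_gap: 0.578
```

```bash
python3 st.py
```

```text
19.77 [ 0.4459 -0.1908  0.0414] yaw -4.5 tilt [ 0.002 -0.001 -1.   ] [-0.   0.4 -3.3] [-0.005  0.02   0.037] 0.5776753857721503 [-0.48  0.12  1.76 -0.    1.26  1.17]
```

>>> play_rows --delta_pos '[[0,0,0.03],[0,0,0],[0,0,0],[0,0,0],[0,0,0]]' --dr '[[0,0,0],[0,0,0],[0,0,0],[0,0,0],[0,0,0]]' --jaw '[-0.2,-0.2,0.65,0.65,0.65]'

```text
time: 20.18
position: [0.4456, -0.1907, 0.0396]
eef_rot: [0.999, -0.039, 0.001, 0.0]
ft_force: [-0.3, 0.3, 1.0]
finger_gap: 0.825
```

>>> play_rows --delta_pos '[[0,0,-0.5],[0,0,-1],[0,0,-1],[0,0,-0.5],[0,0.8,0]]' --dr '[[0,0,0],[0,0,0],[0,0,0],[0,0,0],[0,0,0]]' --jaw '[0.65,0.65,0.65,0.65,0.65]'

```text
time: 20.6
position: [0.4457, -0.2209, 0.1656]
eef_rot: [0.999, -0.037, 0.005, 0.002]
ft_force: [0.7, 0.4, -0.7]
finger_gap: 0.825
```

>>> play_rows --delta_pos '[[0.05,0.9,0],[0.05,0.9,0],[0.05,0.8,0],[0,0,0],[0,0,0]]' --dr '[[0,0,0],[0,0,0],[0,0,0],[0,0,-0.5],[0,0,0]]' --jaw '[0.65,0.65,0.65,0.65,0.65]'

```text
time: 21.02
position: [0.4401, -0.3279, 0.1588]
eef_rot: [1.0, -0.013, -0.0, -0.0]
ft_force: [-0.2, 0.1, 0.3]
finger_gap: 0.827
```

```bash
python3 st.py;  python3 - <<'E'
from h import *
s=arm.state();im=arm.get_image("wrist")[:,:,::-1];cv2.imwrite("pics/w4.png",im)
np.save("w4.npy",np.r_[s["position"],s["eef_rot"]])
E
```

```text
21.02 [ 0.4401 -0.3279  0.1588] yaw -1.5 tilt [-0.  0. -1.] [-0.2  0.1  0.3] [ 0.056 -0.024 -0.032] 0.8267263153661604 [-0.71  0.17  1.46 -0.    1.51  0.89]
```

View pics/w4.png

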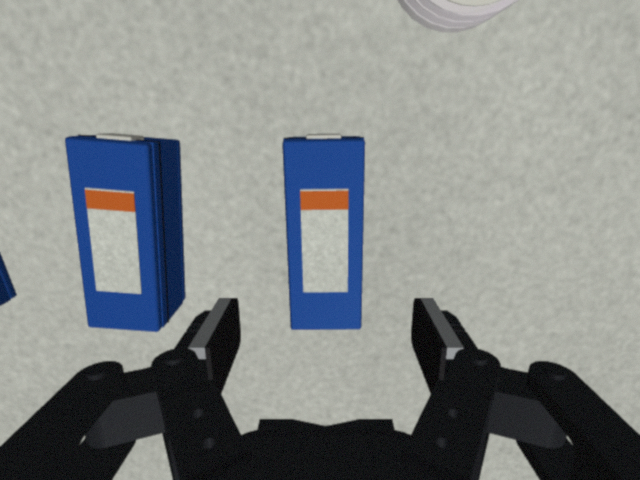

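Case C (columns 285–363) is centred under the tool and aligned with it. Case B stands upright beside it.

>>> play_rows --delta_pos '[[0.05,0,0.8],[0,0,0.8],[0,0,0.8],[0,0,0.4],[0,0,0.16]]' --dr '[[0,0,0],[0,0,0],[0,0,0],[0,0,0],[0,0,0]]' --jaw '[0.65,0.65,0.65,0.65,0.65]'

```text
time: 21.48
position: [0.4413, -0.3242, 0.0374]
eef_rot: [1.0, -0.013, -0.002, -0.002]
ft_force: [-0.1, 0.3, -0.2]
finger_gap: 0.824
```

>>> play_rows --delta_pos '[[0,0,0],[0,0,0],[0,0,0],[0,0,0],[0,0,0]]' --dr '[[0,0,0],[0,0,0],[0,0,0],[0,0,0],[0,0,0]]' --jaw '[0.65,-0.2,-0.2,-0.2,-0.2]'

```text
time: 21.9
position: [0.4437, -0.3273, 0.0431]
eef_rot: [1.0, -0.013, 0.002, 0.001]
ft_force: [-0.9, 0.0, 7.3]
finger_gap: 0.579
```

>>> play_rows --delta_pos '[[0,0,0],[0,0,0],[0,0,0],[0,0,0],[0,0,0]]' --dr '[[0,0,0],[0,0,0],[0,0,0],[0,0,0],[0,0,0]]' --jaw '[-0.2,-0.2,-0.2,-0.2,-0.2]'

```text
time: 22.32
position: [0.4437, -0.3273, 0.043]
eef_rot: [1.0, -0.013, 0.002, 0.001]
ft_force: [0.6, 0.1, 6.7]
finger_gap: 0.573
```

>>> play_rows --delta_pos '[[0,0,-0.5],[0,0,-1],[0,0,-1],[0,0,-0.5],[0,0,0]]' --dr '[[0,0,0],[0,0,0],[0,0,0],[0,0,0],[0,0,0]]' --jaw '[-0.2,-0.2,-0.2,-0.2,-0.2]'

```text
time: 22.73
position: [0.4444, -0.3281, 0.1673]
eef_rot: [1.0, -0.013, 0.004, 0.003]
ft_force: [1.2, 0.0, -2.4]
finger_gap: 0.571
```

>>> play_rows --delta_pos '[[1,0,0],[1,0,0],[-1,0,0],[-1,0,0],[1,0,0]]' --dr '[[0,0,0],[0,0,0],[0,0,0],[0,0,0],[0,0,0]]' --jaw '[-0.2,-0.2,-0.2,-0.2,-0.2]'

```text
time: 23.15
position: [0.462, -0.319, 0.1442]
eef_rot: [1.0, -0.016, -0.018, -0.011]
ft_force: [-4.6, 1.8, -9.2]
finger_gap: 0.573
```

>>> play_rows --delta_pos '[[1,0,0],[-1,0,0],[-1,0,0],[0,0,0],[0,0,0]]' --dr '[[0,0,0],[0,0,0],[0,0,0],[0,0,0],[0,0,0]]' --jaw '[-0.2,-0.2,-0.2,-0.2,-0.2]'

```text
time: 23.57
position: [0.4403, -0.3258, 0.1573]
eef_rot: [1.0, -0.014, -0.002, -0.002]
ft_force: [0.7, -0.1, -2.4]
finger_gap: 0.574
```

>>> play_rows --delta_pos '[[0,0,0],[0,0,0],[0,0,0],[0,0,0],[0,0,0]]' --dr '[[0,1,0],[0,1,0],[0,0,0],[0,0,0],[0,0,0]]' --jaw '[-0.2,-0.2,-0.2,-0.2,-0.2]'

```text
time: 23.98
position: [0.4428, -0.3266, 0.1611]
eef_rot: [0.995, -0.013, 0.104, 0.002]
ft_force: [0.4, -0.3, -2.7]
finger_gap: 0.578
```

>>> play_rows --delta_pos '[[0,0,0],[0,0,0],[0,0,0],[0,0,0],[0,0,0]]' --dr '[[0,0,0],[0,0,0],[0,-1,0],[0,-1,0],[0,0,0]]' --jaw '[-0.2,-0.2,-0.2,-0.2,-0.2]'

```text
time: 24.4
position: [0.4443, -0.3263, 0.1606]
eef_rot: [1.0, -0.012, -0.002, 0.0]
ft_force: [2.2, -0.4, -4.4]
finger_gap: 0.571
```

```bash
python3 tq.py
```

```text
[[2.217, -4.388, 0.139, -0.225], [-0.124, -3.944, 0.009, 0.033], [0.069, -3.137, 0.041, 0.102], [-0.461, -3.882, 0.025, 0.108], [-0.027, -3.765, 0.039, 0.096], [-1.53, -4.537, 0.04, 0.086], [0.102, -2.696, 0.037, 0.079], [0.127, -3.486, 0.025, 0.067]]
mean F [ 0.05 -0.13 -3.73] Ttool [0.0056 0.0443 0.0034] sd 0.0372 [ 0.4421 -0.3266  0.1609] 24.75
```

>>> play_rows --delta_pos '[[0,0,0],[0,0,0],[0,0,0],[0,0,0],[0,0,0]]' --dr '[[0,-1,0],[0,-1,0],[0,0,0],[0,0,0],[0,0,0]]' --jaw '[-0.2,-0.2,-0.2,-0.2,-0.2]'

```text
time: 25.22
position: [0.4424, -0.3266, 0.1607]
eef_rot: [0.995, -0.013, -0.103, -0.001]
ft_force: [-0.1, -0.3, -3.1]
finger_gap: 0.571
```

>>> play_rows --delta_pos '[[0,0,0],[0,0,0],[0,0,0],[0,0,0],[0,0,0]]' --dr '[[0,0,0],[0,0,0],[0,1,0],[0,1,0],[0,0,0]]' --jaw '[-0.2,-0.2,-0.2,-0.2,-0.2]'

```text
time: 25.63
position: [0.4409, -0.3267, 0.1611]
eef_rot: [1.0, -0.014, 0.002, 0.0]
ft_force: [-0.9, -0.3, -3.9]
finger_gap: 0.571
```

```bash
python3 tq.py; python3 st.py
```

```text
[[-0.893, -3.921, -0.142, 0.24], [0.134, -3.93, -0.045, -0.011], [0.531, -3.455, -0.023, -0.073], [-0.454, -3.251, -0.026, -0.077], [-0.236, -3.025, -0.052, -0.07], [-0.105, -4.03, -0.04, -0.067], [0.224, -3.281, 0.004, -0.058], [0.662, -3.104, -0.015, -0.055]]
mean F [-0.02 -0.07 -3.5 ] Ttool [ 0.005  -0.0425  0.0043] sd 0.0411 [ 0.443  -0.3264  0.1606] 25.9833
26.03 [ 0.4429 -0.3265  0.1605] yaw -1.4 tilt [-0.001  0.    -1.   ] [ 0.5 -0.2 -3.7] [-0.009  0.106  0.01 ] 0.5745138506377367 [-0.7   0.17  1.45 -0.    1.52  0.89]
```

Case C rattles: its torque shifts by about ±0.04 N m with the direction of tilt, while A and B showed about 0. I'll carry it to the mat.

>>> play_rows --delta_pos '[[0.2,-0.3,0],[0.4,-0.65,0],[0.46,-0.75,0],[0.46,-0.75,0],[0.46,-0.75,0]]' --dr '[[0,0,0],[0,0,0],[0,0,0],[0,0,0],[0,0,0]]' --jaw '[-0.2,-0.2,-0.2,-0.2,-0.2]'

```text
time: 26.45
position: [0.5259, -0.1992, 0.1606]
eef_rot: [1.0, -0.013, -0.0, 0.0]
ft_force: [0.9, -0.2, -3.7]
finger_gap: 0.573
```

>>> play_rows --delta_pos '[[0.46,-0.75,0],[0.46,-0.75,0],[0.46,-0.75,0],[0.46,-0.75,0],[0.46,-0.75,0]]' --dr '[[0,0,0],[0,0,0],[0,0,0],[0,0,0],[0,0,0]]' --jaw '[-0.2,-0.2,-0.2,-0.2,-0.2]'

```text
time: 26.87
position: [0.6217, -0.0511, 0.1604]
eef_rot: [1.0, -0.013, -0.0, 0.0]
ft_force: [0.4, -1.0, -4.1]
finger_gap: 0.575
```

>>> play_rows --delta_pos '[[0.46,-0.75,0],[0.4,-0.65,0],[0.25,-0.4,0.2],[0.1,-0.2,0.2],[0,0,0.2]]' --dr '[[0,0,0],[0,0,0],[0,0,0],[0,0,0],[0,0,0]]' --jaw '[-0.2,-0.2,-0.2,-0.2,-0.2]'

```text
time: 27.28
position: [0.6716, 0.0276, 0.1351]
eef_rot: [1.0, -0.012, -0.001, -0.0]
ft_force: [-0.3, -0.6, -3.9]
finger_gap: 0.568
```

```bash
python3 st.py
```

```text
27.28 [0.6716 0.0276 0.1351] yaw -1.3 tilt [-0.001  0.    -1.   ] [-0.3 -0.6 -3.9] [0.013 0.01  0.008] 0.5683573318607903 [-0.01  0.53  1.06  0.    1.55  1.58]
```

>>> play_rows --delta_pos '[[0.05,-0.08,0],[0,0,0],[0,0,0],[0,0,0],[0,0,0]]' --dr '[[0,0,0],[0,0,0],[0,0,0],[0,0,0],[0,0,0]]' --jaw '[-0.2,-0.2,-0.2,-0.2,-0.2]'

```text
time: 27.7
position: [0.6734, 0.0279, 0.1376]
eef_rot: [1.0, -0.013, 0.001, 0.0]
ft_force: [0.4, -0.1, -3.4]
finger_gap: 0.578
```

>>> play_rows --delta_pos '[[0,0,0],[0,0,0],[0,0,0],[0,0,0],[0,0,0]]' --dr '[[0,0,0],[0,0,0],[0,0,0],[0,0,0],[0,0,0]]' --jaw '[-0.2,-0.2,-0.2,-0.2,-0.2]'

```text
time: 28.12
position: [0.6733, 0.0288, 0.1367]
eef_rot: [1.0, -0.013, 0.0, 0.0]
ft_force: [-1.0, -0.1, -3.3]
finger_gap: 0.573
```

>>> play_rows --delta_pos '[[0,0,0],[0,0,0],[0,0,0],[0,0,0],[0,0,0]]' --dr '[[0,0,0],[0,0,0],[0,0,0],[0,0,0],[0,0,0]]' --jaw '[-0.2,-0.2,-0.2,-0.2,-0.2]'

```text
time: 28.53
position: [0.6734, 0.0289, 0.1367]
eef_rot: [1.0, -0.013, 0.0, 0.0]
ft_force: [-0.5, -0.1, -4.2]
finger_gap: 0.577
```

```bash
python3 st.py
python3 - <<'E'
from h import *
cv2.imwrite("pics/s5.png",arm.get_image("side")[:,:,::-1])
E
```

```text
28.53 [0.6734 0.0289 0.1367] yaw -1.5 tilt [ 0. -0. -1.] [-0.5 -0.1 -4.2] [-0.015  0.005  0.044] 0.5768702222686641 [-0.01  0.53  1.05 -0.    1.56  1.58]
```

View pics/s5.png

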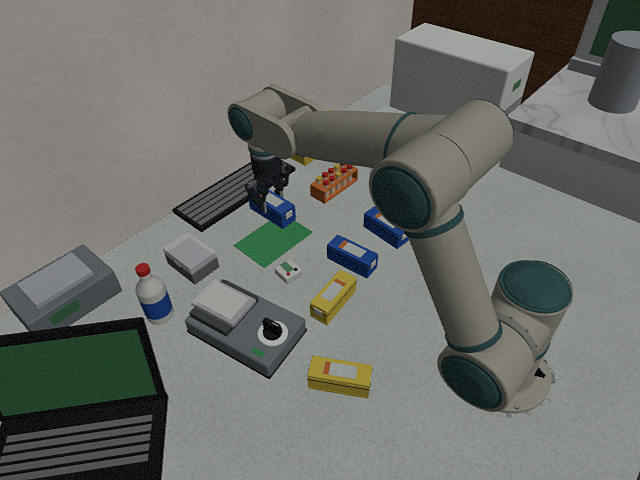

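The picture shows the case held level above the mat (case at about (273,208)). Both quiet cases stand in their places at (352,255) and (387,225), the knob's pointer faces the mixer's front, and nothing else looks moved. I'll hand in.

```bash
python3 -c "
from station import arm
print(arm.finish_job())"
```

```text
the job is handed in; nothing more can be done
None
```

The job is handed in, at about 28.6 s of the 72 s allowed. No verdict was reported.

- **Knob:** I turned it anticlockwise first, until wrist torque rose to 3.2 N m at the end stop. Afterwards its bar lay within about 1° of the mixer's own front-to-back direction.
- **Quiet cases:** The left and middle cases were shaken and tilted both ways, with a torque shift of about 0.01 N m. A loose ball would give about 0.10. I stood each back within about 1 mm of where I gripped it.
- **Rattling case:** The right case shifted by about 0.09 N m between tilts (+0.044 and −0.043), so that is the one I kept. I judged the rattle from torque after tilting; I did not pick out knocks in the force readings during the shakes.
- **Final pose:** The case is held level and still, within about 3 mm of the mat's measured centre. Its underside is about 9 cm above the mat.

The last side view showed both quiet cases standing in place, the knob at off and everything else apparently untouched. None of these checks failed or disagreed. During the knob grip the sideways force briefly reached about 25 N, so I shifted the tool to ease it.

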